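# Set the brush-hand rest to the tape mark at a decorating wheel and clamp it

## Task

Set up the decorating stand for the next run of bottles: slide the slotted hand rest along its bolts towards the wheel until the front edge of its steel foot just meets the near edge of the strip of masking tape, then turn its clamping lever clockwise until the rest is firmly held. Go by feel: tighten it properly but do not overtighten it, and leave the bottle and everything else as they are.

Things in the scene. Friction and masses are not known exactly. Their poses are not given: they have to be found in the camera images.
- station: Plywood board 220 (x) x 500 (y) x 18 mm flat on the table, fixed. Origin: centre of its underside; +y along it towards the decorating wheel (180 mm disc, centre 160 mm along +y, top 68 mm above the table). Two fixed 9 mm bolts stand in the rest's slot: the clamp lever's stud 135 mm along -y and a shoulder screw with a 16 mm black head 95 mm along -y.
- brush_rest: The hand rest, about 0.8 kg, loose until clamped: flat bright steel foot 60 wide (x) x 210 long (y) x 8 mm thick on the board (top at 18 mm), with an upright carrying a pale wooden bar. The two bolts in the foot's 10 mm slot let it slide only along y: 75 mm in all, some 3 to 7 N of friction. Origin: centre of the foot's underside; +y towards the wheel, z up.
- rest_toe (a point): Middle of the front edge of the rest's foot (the edge facing the wheel), half-way up its 8 mm thickness, 22 mm above the table. Axes as the rest's. The toe sticks out 13 mm ahead of the wooden bar's front face.
- rest_bar (a point): Centre of the rest's wooden bar, the part to hold or push: 130 mm long (x), 24 mm thick (y), 20 mm high, its top 95 mm and underside 75 mm above the table; a steel upright 50 x 8 mm carries it. It lies 25 mm behind rest_toe (-y). Ahead of it the wheel's rim is at least 35 mm away (top 68 mm above the table), the bottle at least 100 mm; behind it the lever (under 66 mm high) at least 70 mm.
- mark (a point): Middle of the near edge (the edge facing the rest) of a strip of cream masking tape, 196 x 12 mm, stuck flat across the board, at the height of the board's top. Axes as the board's: +y points along the slide to the wheel, +z up. rest_toe starts 16 to 61 mm short of it (-y).
- clamp_lever: Black clamping lever on the upright stud at the tail of the rest, slack at first. Origin: on the stud's axis under its 36 mm steel flange, 26 to 31 mm above the table; x points along the arm, z up. Tighten clockwise seen from above. Where it begins to bite differs each time, from almost at once to about 1.4 rad on; it is properly tight some 0.4 to 0.6 rad after that. It stays where it is left.
- lever_end (a point): Grip point of the lever's arm, 70 mm from the stud's axis, on the centre line of the arm (round bar 12 mm thick, 16 mm ball end at 78 mm), 53 to 58 mm above the table; x outward along the arm. Slack, it turns with 1 to 2 N here. A push of about 10 N here, felt while it still slowly turns, is properly tight (8 to 12 N is fine, under 6 N too slack, over 13 N too much). The push eases when you stop.
- bottle: Tall terracotta bottle with three cream bands, 76 mm in diameter, 190 mm high, standing loose on the wheel (a 180 mm disc, top 68 mm above the table). Origin: centre of its base. Leave it.
- glaze_pot: Small clear jar with a white lid, 36 mm in diameter, 42 mm high, standing loose on the board beside the rest. Origin: centre of its base. Leave it.
- brush: Brush 190 mm long lying on the table; leave it. Origin on the table below its middle.
- glaze_bowl: White bowl, 110 mm wide, 50 mm high; leave it. Origin: centre of its base.
- water_mug: Blue mug, 80 mm wide, 95 mm high; leave it. Origin: centre of its base.
- slip_jar: Glass jar with a steel lid, 72 mm wide, 100 mm high; leave it. Origin: centre of its base.
- tile: Terracotta test tile 100 x 100 x 8 mm; leave it. Origin: centre of its underside.
- bisque_vase: Small terracotta vase, 90 mm wide, 130 mm high; leave it. Origin: centre of its base.
Mind the look-alikes: they are no part of the job. There is more than one size of the brush_rest; the one meant has the size given above.

How it is judged (in metres and radians):
On the way, in this order (a step that is already met when the one before it is completed fails the run):
1. the foot's front edge is brought to the near edge of the tape (within 2.5 mm) with the clamp still slack (y of rest_toe in the frame of mark between -0.0025 and 0.0025 m and contact force between clamp_lever and brush_rest below 15 N), for 0.2 s.
2. the lever is turned until it clamps the foot with at least 45 N (contact force between clamp_lever and brush_rest above 45 N), for 0.2 s.
At the end, for the whole second after the job is handed in: the front edge of the rest's foot is within 2.5 mm of the near edge of the tape, square with it (within 0.06 rad) and flat on the board, at rest, with the lever clamping the foot at 45 N or more (y of rest_toe in the frame of mark between -0.0025 and 0.0025 m and angle between the y axis of brush_rest and the y axis of mark, either way round below 0.06 rad and angle between brush_rest's own z axis and vertical below 0.05 rad and contact force between clamp_lever and brush_rest above 45 N and linear speed of brush_rest below 0.01 m/s); the robot touches nothing.
It fails at once if the clamp is overtightened: it presses on the foot with more than 160 N (contact force between clamp_lever and brush_rest above 160 N).
It fails at once if the bottle on the wheel is shifted by more than 8 mm or tipped (distance of bottle from where it was at the start of the episode above 0.008 m or angle between bottle's own z axis and vertical above 0.1 rad).
It fails at once if a bystander (glaze pot, brush, bowl, mug, jar, tile or vase) is shifted by more than 20 mm (distance of any of glaze_pot, brush, glaze_bowl, water_mug, slip_jar, tile, bisque_vase from where it was at the start of the episode above 0.02 m).
It also fails if it takes over 61 s, if anything falls off the work surface, if the arm or the gripper's body presses on something with over 40 N, if the wrist force passes 120 N, or if a joint passes its speed limit or range.

## Robot

A 6-joint arm with a two-finger parallel gripper is mounted at the origin on the work surface. World frame = base frame: x ahead of the robot, y to its left, z up, the work surface at z = 0. Lengths are in m, angles in degrees, forces in N, time in s.
With the tool pointing down it reaches from about 0.4 to 0.825 m from the base axis. Payload 7 kg.
Tool frame: the origin (TCP) lies at the very end of the fingers, on their centre line; the grasp point (between the pads) lies 19 mm behind it; z points along the fingers, y is the line along which they close (so a half turn about z gives the same grasp; the last joint's range is limited). The gripper opens to 88 mm and grips with 3 to 60 N. Pads are 19 mm wide; open, the fingers measure 130 mm over their backs; the gripper's body (78 mm by 193 mm) begins 47 mm behind the grasp point.
Start: joints at [91.392, 20.546, 0.682, 0, -70.136, -16.507], TCP at [0.176, 0.652, 0.227] pointing down, gripper open.
Joint ranges: [-176.03, 176.03], [-82.01, 121.73], [-58.28, 71.71], [-173.87, 95.51], [-174.79, -0.11], [-173.66, 173.66]. Speed limits (degrees/s): [136.94, 136.94, 172.46, 180, 180, 180].

## Interface

Orientations are given as a 3x3 rotation matrix whose columns are the frame's x, y, z axes.
In Python, from workcell import ctrl, eyes, finish_job, spotter gives the robot as it stands. The module is installed in compiled form; this text tells all that it offers.
- The arm moves only by the tool apply_moves, never from a script. Its argument "motion" is one flat list of numbers, 7 for each row, row after row: the shift along the tool's x, y, z as a fraction of full scale, then the turn, a rotation vector about the tool's x, y, z as a fraction of full scale, then the opening, from -1 (shut) to 1 (fully open). A call has 1 to 8 rows; each row shifts and turns the commanded pose from where the row before left it, along the tool's axes as they then stand; what a row does not reach is not made up. Full scale, the value 1, is 0.025 m for a shift and 5 degrees for a turn. A row lasts 1/12 s, in which the tool goes at most 41.7 mm and 7.16 degrees, less where a joint would pass 70% of its speed; a pose out of reach is approached as far as the arm can. A call with a number of a shift or a turn outside -1 to 1 is refused whole. A call with a gripper value outside its range is refused whole. The fingers move at their own pace and stop on an object; "squeeze" is the grip in N (left out, the last holds). Time passes only in rows, so rows that do not move let the fingers close. It gives the time, the measured TCP pose, the force, the opening and the grip force at its end, in the units of the state.
- ctrl.get_obs(): the state, without advancing time (a new reading comes with each control period).
- eyes.grab_frame(name): name is "scene" or "top" or "wrist"; returns (picture, depth): 420x560x3 uint8, blue, green, red; 420x560 float32, m along the optical axis (not along the pixel's ray), 0 where there is no reading.
- eyes.camera_params(name): a dict with "camera_matrix" (3x3 intrinsics, pixels), "D" ([k1, k2, p1, p2, k3] as OpenCV has them; the pictures are not rectified), "world_from_camera" (4x4, takes a point from camera to world coordinates). Camera axes: x right, y down, z forward; pixel columns grow to the right and rows downward; lengths in m; the calibration is good to about 2 mm. A picture is of the moment at which its call begins: read the wrist's pose just before it. camera_params takes no time and is no camera call; for the wrist camera it gives the pose at the moment of the call.
- finish_job(): hands the job in; it is judged then, once.
Trained networks look in the newest picture that a camera, given by its name, has taken for a name from the list of things; names that differ only in an ending like _2 or _b are one class to them, and where a whole thing is asked for, a point or a joint stands for the part that bears it (a point fixed in the world has none). Each returns a list of dicts, best first, with "confidence" (0 to 1); they miss things now and then, are a little off and sometimes report something else, mostly with a low value. They report only what shows in the picture. A call takes as long as a camera call. They do not tell look-alikes from the thing itself.
- spotter.find_in(camera, thing): "uv" ([column, row] in pixels, amid what is visible of it).
- spotter.masks_of(camera, thing): "mask" (420x560 bool, what is visible of it) and "uv" ([column, row] in pixels, amid what is visible of it).
The state is a dict: "t": time; "joint_pos": joint angles; "joint_vel": joint speeds; "effort": joint torques, N m; "position": TCP position; "ee_rot": TCP orientation; "ft_force": force on the tool from outside, world axes, zero at the start; "wrist_torque": the same for the moment, N m; "opening": opening from 0.0 (shut) to 1.0 (fully open); "grasp_force": force on a finger pad.
Only numpy, scipy, OpenCV 4.12 (cv2) and the standard library are available. Lean on these libraries where they do the work, as an engineer would, in place of code of your own. Each camera call takes 0.05 s, during which the arm holds its last target. There are 200 camera calls.

## Working session

There is one attempt and no reset: what is moved stays moved. The work goes in short steps, Python scripts to look and compute and a tool call to move; the robot and the scene stay as the last step left them, time stands still between calls to the robot, and variables do not carry over. Pictures are saved under pics/ and viewed, at most 10 in all, crops included, and the job is handed in when it is done.

Besides the shell and the picture viewer there is one more tool, called after "Call:" as a command line: name --argument value ..., lists and objects as JSON in quotes. apply_moves: Moves the arm, as the interface text tells. Shift numbers are shares of 0.025 m and turn numbers shares of 5 degrees, none past 1 either way. Its arguments: {"type":"object","properties":{"motion":{"type":"array","items":{"type":"number"}},"squeeze":{"type":"number"}},"required":["motion"]}

```bash
mkdir -p pics; cat > h.py <<'E'
import numpy as np, cv2
from workcell import ctrl, eyes, finish_job, spotter
def ray(cam,uv,P=None):
    P=P or eyes.camera_params(cam)
    p=cv2.undistortPoints(np.array(uv,float).reshape(-1,1,2),np.array(P["camera_matrix"]),np.array(P["D"])).reshape(-1,2)
    T=np.array(P["world_from_camera"]); d=np.c_[p,np.ones(len(p))]
    return T[:3,3], d@T[:3,:3].T
def onz(cam,uv,z,P=None):
    o,d=ray(cam,uv,P); return o+d*((z-o[2])/d[:,2])[:,None]
def withdepth(cam,uv,D,P=None):
    o,d=ray(cam,uv,P); u=np.array(uv,int).reshape(-1,2); return o+d*D[u[:,1],u[:,0]][:,None]
E
python3 - <<'E'
from h import *
for c in("scene","top"):
    im,D=eyes.grab_frame(c); cv2.imwrite(f"pics/{c}0.png",im); np.save(c+"D.npy",D)
    P=eyes.camera_params(c); print(c,np.round(np.array(P["world_from_camera"])[:3],3).tolist(),P["camera_matrix"][0][0])
    for n in("brush_rest","clamp_lever","lever_end","rest_bar","rest_toe","mark","bottle","glaze_pot","station"):
        r=spotter.find_in(c,n)
        print(n,[(np.round(x["uv"]).tolist(),round(x["confidence"],2),np.round(withdepth(c,[x["uv"]],D,P)[0],3).tolist()) for x in r[:4]])
print(ctrl.get_obs())
E
```

```text
scene [[0.787, 0.35, -0.508, 1.23], [0.616, -0.431, 0.659, -0.878], [0.011, -0.832, -0.555, 0.856]] 521.9890187956843
brush_rest [([139.0, 277.0], 0.8, [0.403, -0.327, 0.052]), ([268.0, 260.0], 0.74, [0.577, -0.062, 0.023]), ([296.0, 180.0], 0.68, [0.527, 0.119, 0.161])]
clamp_lever [([260.0, 275.0], 0.66, [0.62, -0.146, 0.053])]
lever_end [([261.0, 275.0], 0.57, [0.621, -0.145, 0.053])]
rest_bar [([139.0, 272.0], 0.89, [0.336, -0.281, 0.001]), ([272.0, 257.0], 0.79, [0.578, -0.048, 0.025]), ([283.0, 267.0], 0.4, [0.622, -0.06, 0.023])]
rest_toe [([270.0, 260.0], 0.79, [0.579, -0.059, 0.024]), ([139.0, 272.0], 0.66, [0.331, -0.279, -0.0]), ([296.0, 179.0], 0.57, [0.527, 0.12, 0.162])]
mark [([309.0, 242.0], 0.55, [0.608, 0.073, 0.017])]
bottle [([296.0, 181.0], 0.89, [0.528, 0.119, 0.157])]
glaze_pot [([309.0, 259.0], 0.62, [0.68, -0.029, 0.059])]
station [([284.0, 263.0], 0.59, [0.614, -0.046, 0.024])]
top [[0.01, -0.995, 0.096, 0.414], [-1.0, -0.012, -0.02, 0.04], [0.021, -0.096, -0.995, 1.316]] 454.05425753321754
brush_rest [([307.0, 191.0], 0.6, [0.594, -0.073, 0.016]), ([382.0, 
[... 831 characters left out ...]
,
       -7.01344807e+01, -1.65077131e+01]), 'joint_vel': array([-0.01077016,  0.03680436,  0.04202621, -0.0488803 ,  0.02323601,
       -0.03355853]), 'effort': array([-2.23149468e-04, -5.82390332e+01,  2.93305564e+01,  7.00279221e+00,
        1.25768405e-02, -2.80210065e-05]), 'position': array([0.17601969, 0.65163032, 0.2265723 ]), 'ee_rot': array([[ 9.65406719e-01, -2.60748665e-01,  1.78649551e-05],
       [-2.60748666e-01, -9.65406719e-01,  2.84276603e-05],
       [ 9.83447319e-06, -3.21025174e-05, -9.99999999e-01]]), 'ft_force': array([0.71350465, 0.68995696, 0.30098718]), 'wrist_torque': array([-0.00336896, -0.01133517, -0.01291507]), 'grasp_force': 0.0, 'opening': 1.0009803633555627}
```

View pics/top0.png

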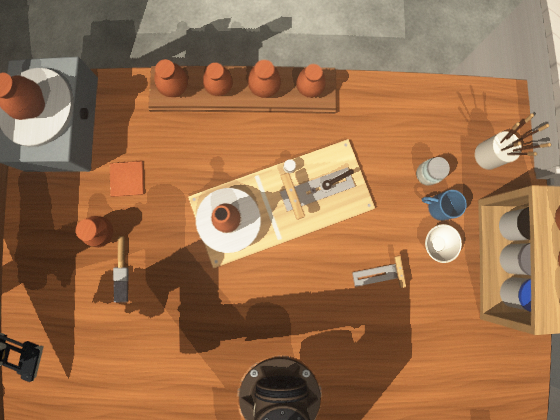

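View pics/scene0.png

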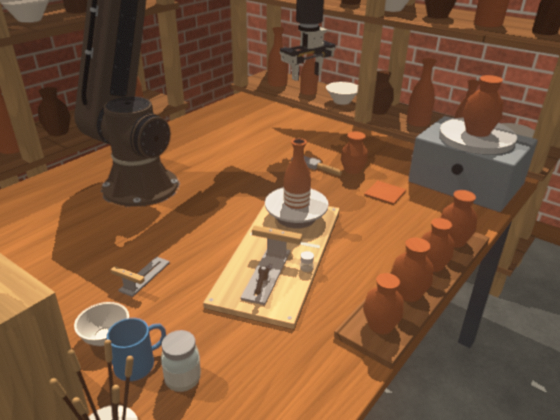

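Candidates for the rest: the one on the board at top (305,191) / scene (270,260), and a loose look-alike on the table at top (382,275) / scene (139,275). The one in the slot with lever and bolts on the board is meant. Next, a close crop to check that.

```bash
python3 - <<'E'
from h import *
im=cv2.imread("pics/top0.png"); c=im[130:275,180:385]; cv2.imwrite("pics/crop1.png",cv2.resize(c,None,fx=3.9,fy=3.9,interpolation=cv2.INTER_CUBIC))
print(np.round(onz("top",[(189,196),(349,139),(375,207),(217,267)],.018),3))
E
```

```text
[[ 0.575  0.268  0.018]
 [ 0.75  -0.197  0.018]
 [ 0.549 -0.271  0.018]
 [ 0.372  0.182  0.018]]
```

View pics/crop1.png

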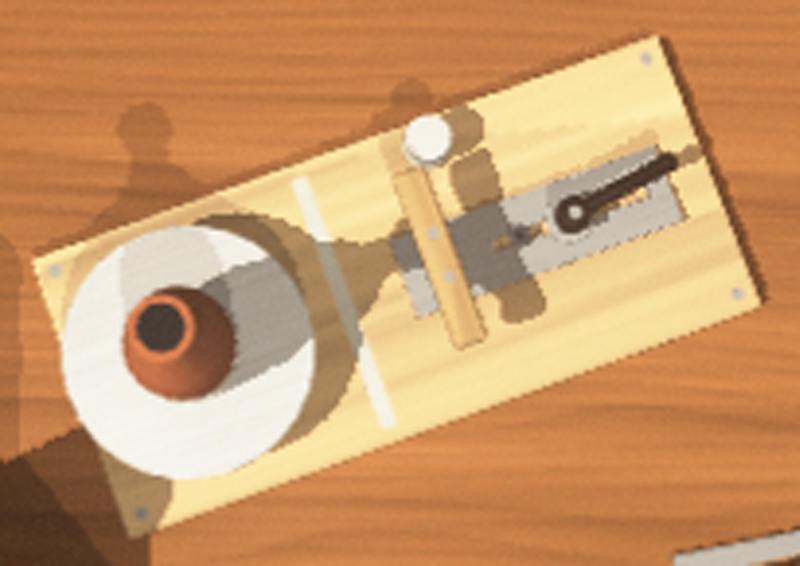

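The board rest has the slot, the lever (stud at crop (573,213), ball end (665,165)) and the tape strip ahead of it (crop (300,180)–(388,425)), so it is the right one. The arm must turn clockwise, which is towards the robot. First I raise and turn the tool.

Call:
apply_moves --motion '[0,0,-0.5,0,0,1,1,0,0,-0.5,0,0,1,1,0,0,-0.5,0,0,1,0,0,0,-0.5,0,0,1,-1,0,0,-0.5,0,0,1,-1,0,0,-0.5,0,0,1,-1,0,0,-0.5,0,0,1,-1,0,0,-0.5,0,0,1,-1]'

```text
t: 1.67
position: [0.176, 0.6516, 0.3272]
ee_rot: [[0.568, -0.823, -0.0], [-0.823, -0.568, 0.0], [-0.0, -0.0, -1.0]]
ft_force: [-0.1, 0.2, 0.5]
opening: 0.606
grasp_force: 0.0
```

Call:
apply_moves --motion '[0,0,-0.5,0,0,1,-1,0,0,-0.5,0,0,1,-1,0,0,-0.5,0,0,0.8,-1,1,-0.16,0,0,0,0,-1,1,-0.16,0,0,0,0,-1,1,-0.16,0,0,0,0,-1,1,-0.16,0,0,0,0,-1,1,-0.16,0,0,0,0,-1]'

```text
t: 2.33
position: [0.2397, 0.5408, 0.3641]
ee_rot: [[0.357, -0.934, 0.0], [-0.934, -0.357, 0.0], [-0.0, -0.0, -1.0]]
ft_force: [0.7, -0.6, -0.1]
opening: 0.029
grasp_force: 0.0
```

Call:
apply_moves --motion '[1,-0.16,0,0,0,0,-1,1,-0.16,0,0,0,0,-1,1,-0.16,0,0,0,0,-1,1,-0.16,0,0,0,0,-1,1,-0.16,0,0,0,0,-1,1,-0.16,0,0,0,0,-1,1,-0.16,0,0,0,0,-1,1,-0.16,0,0,0,0,-1]'

```text
t: 3.0
position: [0.3409, 0.3653, 0.3643]
ee_rot: [[0.357, -0.934, 0.0], [-0.934, -0.357, 0.001], [-0.0, -0.0, -1.0]]
ft_force: [0.7, 0.5, -0.5]
opening: 0.004
grasp_force: 0.0
```

Call:
apply_moves --motion '[1,-0.16,0,0,0,0,-1,1,-0.16,0,0,0,0,-1,1,-0.16,0,0,0,0,-1,1,-0.16,0,0,0,0,-1,1,-0.16,0,0,0,0,-1,1,-0.16,0,0,0,0,-1,1,-0.16,0,0,0,0,-1,1,-0.16,0,0,0,0,-1]'

```text
t: 3.67
position: [0.442, 0.1898, 0.3644]
ee_rot: [[0.357, -0.934, 0.0], [-0.934, -0.357, 0.001], [-0.0, -0.001, -1.0]]
ft_force: [0.9, 0.5, -0.3]
opening: 0.005
grasp_force: 0.0
```

Call:
apply_moves --motion '[1,-0.16,0,0,0,0,-1,1,-0.16,0,0,0,0,-1,1,-0.16,0,0,0,0,-1,1,-0.16,0,0,0,0,-1,1,-0.16,0,0,0,0,-1,1,-0.16,0,0,0,0,-1,1,-0.16,0,0,0,0,-1,1,-0.16,0,0,0,0,-1]'

```text
t: 4.33
position: [0.5433, 0.0144, 0.3643]
ee_rot: [[0.357, -0.934, 0.0], [-0.934, -0.357, 0.0], [-0.0, -0.0, -1.0]]
ft_force: [-0.1, 0.7, 1.0]
opening: 0.004
grasp_force: 0.0
```

Call:
apply_moves --motion '[1,0,0,0,0,0,-1,1,0,0,0,0,0,-1,1,0,0,0,0,0,-1,0.8,0,0,0,0,0,-1,0,0,0,0,0,0,-1]'

```text
t: 4.75
position: [0.5774, -0.0759, 0.3635]
ee_rot: [[0.354, -0.935, -0.001], [-0.935, -0.354, -0.001], [0.0, 0.001, -1.0]]
ft_force: [0.2, -0.5, -0.8]
opening: 0.004
grasp_force: 0.0
```

```bash
python3 - <<'E'
from h import *
P=eyes.camera_params("wrist"); im,D=eyes.grab_frame("wrist"); cv2.imwrite("pics/w1.png",im); np.save("w1D.npy",D)
import pickle; pickle.dump(P,open("w1P.pkl","wb"))
print(np.round(np.array(P["world_from_camera"]),3).tolist(),np.array(P["D"]))
for n in("clamp_lever","lever_end","rest_bar","rest_toe","mark","glaze_pot"):
    r=spotter.find_in("wrist",n)
    print(n,[(np.round(x["uv"]).tolist(),round(x["confidence"],2),np.round(withdepth("wrist",[x["uv"]],D,P)[0],3).tolist()) for x in r[:3]])
E
```

```text
[[-0.935, -0.343, -0.089, 0.601], [-0.354, 0.906, 0.231, -0.138], [0.001, 0.248, -0.969, 0.521], [0.0, 0.0, 0.0, 1.0]] [-0.02670579  0.          0.          0.          0.        ]
clamp_lever [([259.0, 103.0], 0.92, [0.623, -0.144, 0.056])]
lever_end [([261.0, 104.0], 0.57, [0.621, -0.144, 0.056])]
rest_bar [([488.0, 61.0], 0.86, [0.357, -0.306, 0.003])]
rest_toe [([486.0, 62.0], 0.86, [0.356, -0.306, -0.001]), ([269.0, 164.0], 0.81, [0.585, -0.073, 0.017]), ([198.0, 181.0], 0.55, [0.663, -0.025, 0.058])]
mark []
glaze_pot []
```

View pics/w1.png

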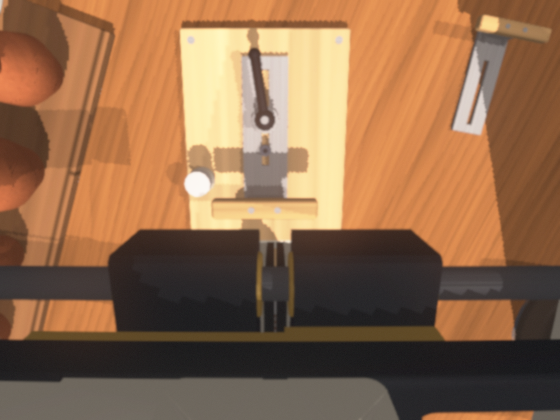

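The picture shows the bar at (265,208), lever stud (264,120), ball end (254,55) and pot (198,184). The toe and tape are hidden behind the gripper, so I move forward and down to see them.

Call:
apply_moves --motion '[-0.5,0,0.7,0,0,0,-1,-0.5,0,0.7,0,0,0,-1,-0.5,0,0.7,0,0,0,-1,-0.5,0,0.7,0,0,0,-1,-0.5,0,0.7,0,0,0,-1,-0.5,0,0.7,0,0,0,-1,-0.5,0,0.7,0,0,0,-1,-0.5,0,0.7,0,0,0,-1]'

```text
t: 5.77
position: [0.5406, 0.0215, 0.2237]
ee_rot: [[0.357, -0.934, 0.001], [-0.934, -0.357, 0.0], [-0.0, -0.001, -1.0]]
ft_force: [0.1, 0.5, -0.1]
opening: 0.004
grasp_force: 0.0
```

Call:
apply_moves --motion '[0,0,0,0,0,0,-1,0,0,0,0,0,0,-1]'

```text
t: 5.93
position: [0.5406, 0.021, 0.2239]
ee_rot: [[0.359, -0.933, -0.001], [-0.933, -0.359, -0.001], [0.0, 0.001, -1.0]]
ft_force: [-0.8, 1.3, 0.9]
opening: 0.006
grasp_force: 0.0
```

```bash
python3 - <<'E'
from h import *
import pickle
P=eyes.camera_params("wrist"); im,D=eyes.grab_frame("wrist"); cv2.imwrite("pics/w2.png",im); np.save("w2D.npy",D); pickle.dump(P,open("w2P.pkl","wb"))
print(np.round(np.array(P["world_from_camera"]),3).tolist())
E
```

```text
[[-0.934, -0.347, -0.09, 0.564], [-0.358, 0.904, 0.231, -0.041], [0.001, 0.248, -0.969, 0.381], [0.0, 0.0, 0.0, 1.0]]
```

View pics/w2.png

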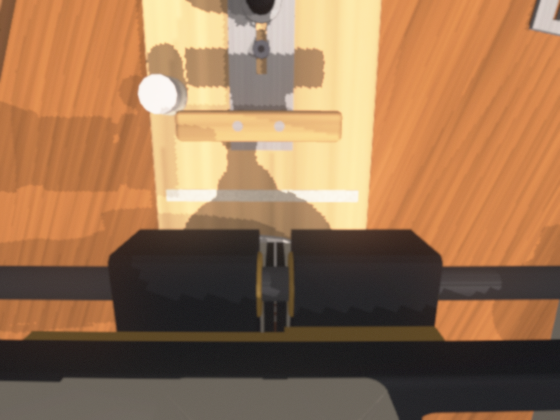

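The toe (columns 230–293, row about 150) and the tape's near edge (row about 191) are both visible. Now I measure the gap.

```bash
cat >> h.py <<'E'
A=np.deg2rad(20.9)
yb=np.array([-np.sin(A),np.cos(A),0]); xb=np.array([np.cos(A),np.sin(A),0]); C=np.array([.5615,-.0045,0])
def bd(p): q=np.atleast_2d(p)-C; return np.c_[q@xb,q@yb,q[:,2]]
def edges(im,c0,c1,r0,r1):
    g=cv2.cvtColor(im,cv2.COLOR_BGR2HSV).astype(float)
    gr=im.astype(float)
    for name,ch in(("S",g[...,1]),("V",g[...,2]),("B",gr[...,0])):
        print(name,np.round(ch[r0:r1,c0:c1].mean(1)).astype(int).tolist())
E
python3 - <<'E'
from h import *
import pickle
im=cv2.imread("pics/w2.png"); D=np.load("w2D.npy"); P=pickle.load(open("w2P.pkl","rb"))
print("toe r138-162"); edges(im,240,285,138,162)
print("tape r180-210"); edges(im,240,285,180,210)
for c in(240,250,285): print([round(float(x),4) for x in D[136:160,c]])
pts={"toeL":(235,150,.026),"toeR":(290,150,.026),"tapeL":(180,191,.018),"tapeM":(262,191,.018),"tapeR":(350,191,.018),"barL":(177,127,.095),"barR":(341,124,.095),"barback":(262,112,.095)}
for k,(u,v,z) in pts.items(): print(k,np.round(bd(onz("wrist",[(u,v)],z,P))[0],4))
P1=pickle.load(open("w1P.pkl","rb"))
for k,u,z in(("stud",(264,120),.06),("ball",(254,55),.055)): p=onz("wrist",[u],z,P1); print(k,np.round(p,4),np.round(bd(p),4))
E
```

```text
toe r138-162
S [109, 109, 107, 89, 54, 35, 32, 32, 32, 32, 36, 49, 73, 92, 99, 100, 100, 101, 101, 101, 100, 101, 101, 101]
V [249, 248, 242, 223, 200, 192, 191, 191, 192, 192, 194, 202, 215, 224, 227, 228, 228, 227, 226, 225, 225, 226, 226, 225]
B [143, 142, 140, 145, 159, 167, 168, 168, 169, 169, 168, 164, 154, 144, 140, 139, 139, 138, 137, 137, 138, 138, 138, 137]
tape r180-210
S [107, 107, 107, 107, 107, 108, 108, 107, 102, 85, 60, 46, 44, 43, 43, 43, 42, 42, 42, 43, 51, 72, 96, 109, 110, 110, 111, 110, 111, 110]
V [195, 195, 194, 193, 192, 191, 190, 189, 188, 185, 180, 178, 175, 173, 173, 172, 172, 172, 172, 173, 173, 173, 173, 173, 173, 173, 173, 172, 172, 172]
B [114, 114, 113, 112, 112, 111, 111, 110, 113, 124, 138, 145, 145, 144, 144, 143, 144, 143, 144, 143, 138, 124, 108, 99, 98, 98, 98, 98, 97, 97]
[0.2828, 0.2828, 0.2827, 0.2829, 0.2855, 0.2867, 0.3511, 0.3508, 0.3513, 0.3521, 0.3515, 0.3517, 0.3522, 0.3529, 0.3617, 0.3618, 0.3611, 0.3623, 0.362, 0.3629, 0.3656, 0.3624, 0.3634, 0.3633]
[0.2827, 0.2829, 0.2823, 0.2829, 0.2828, 0.2853, 0.352, 0.3526, 0.3522, 0.3515, 0.352, 0.3521, 0.3525, 0.3545, 0.3541, 0.36, 0.361, 0.3614, 0.3622, 0.3626, 0.3612, 0.3631, 0.363, 0.3637]
[0.2818, 0.282, 0.283, 0.2833, 0.2831, 0.2858, 0.3508, 0.3522, 0.3528, 0.3519, 0.3522, 0.3523, 0.3522, 0.3532, 0.353, 0.3615, 0.3617, 0.3625, 0.3633, 0.0, 0.3637, 0.363, 0.3634, 0.3616]
toeL [ 0.0278 -0.0018  0.026 ]
toeR [-0.0255 -0.0019  0.026 ]
tapeL [0.0857 0.0404 0.018 ]
tapeM [0.0022 0.0403 0.018 ]
tapeR [-0.0874  0.0401  0.018 ]
barL [ 0.0646 -0.026   0.095 ]
barR [-0.0615 -0.0284  0.095 ]
barback [-0.0009 -0.0372  0.095 ]
stud [[ 0.6107 -0.1274  0.06  ]] [[ 0.0021 -0.1324  0.06  ]]
ball [[ 0.6484 -0.1944  0.055 ]] [[ 0.0134 -0.2083  0.055 ]]
```

The gap is about 41 mm. I place the closed fingers behind the bar.

Call:
apply_moves --motion '[0.9,-0.1,0,0,0,0,-1,0.9,-0.1,0,0,0,0,-1,0.9,-0.1,0,0,0,0,-1,0.9,-0.1,0,0,0,0,-1,0.5,-0.05,0.5,0,0,0,-1,0,0,1,0,0,0,-1,0,0,1,0,0,0,-1,0,0,1,0,0,0,-1]'

```text
t: 6.65
position: [0.5887, -0.0722, 0.1362]
ee_rot: [[0.355, -0.935, 0.002], [-0.935, -0.355, 0.0], [0.0, -0.002, -1.0]]
ft_force: [-0.1, 0.0, 0.3]
opening: 0.005
grasp_force: 0.0
```

Call:
apply_moves --motion '[0,0,1,0,0,0,-1,0,0,1,0,0,0,-1,0,0,0.35,0,0,0,-1,0,0,0,0,0,0,-1]'

```text
t: 6.98
position: [0.5869, -0.0719, 0.0758]
ee_rot: [[0.356, -0.934, -0.004], [-0.934, -0.356, -0.001], [-0.001, 0.004, -1.0]]
ft_force: [0.6, -0.1, -0.4]
opening: 0.003
grasp_force: 0.0
```

Call:
apply_moves --motion '[-0.4,0,0,0,0,0,-1,-0.2,0,0,0,0,0,-1,-0.2,0,0,0,0,0,-1,-0.1,0,0,0,0,0,-1,-0.1,0,0,0,0,0,-1]'

```text
t: 7.4
position: [0.5803, -0.048, 0.0794]
ee_rot: [[0.358, -0.934, 0.003], [-0.934, -0.358, -0.001], [0.002, -0.002, -1.0]]
ft_force: [2.3, -5.7, 2.5]
opening: 0.003
grasp_force: 3.3
```

Contact is at board y ≈ -0.047. I push about 36 mm.

Call:
apply_moves --motion '[-0.2,0,0,0,0,0,-1,-0.2,0,0,0,0,0,-1,-0.2,0,0,0,0,0,-1,-0.2,0,0,0,0,0,-1,-0.2,0,0,0,0,0,-1,-0.2,0,0,0,0,0,-1,-0.2,0,0,0,0,0,-1,0,0,0,0,0,0,-1]'

```text
t: 8.07
position: [0.5677, -0.0151, 0.0793]
ee_rot: [[0.357, -0.934, 0.003], [-0.934, -0.357, -0.0], [0.001, -0.003, -1.0]]
ft_force: [1.3, -1.9, 1.9]
opening: 0.004
grasp_force: 1.2
```

Call:
apply_moves --motion '[0,0,0,0,0,0,-1]'

```text
t: 8.15
position: [0.5675, -0.0152, 0.0789]
ee_rot: [[0.357, -0.934, 0.002], [-0.934, -0.357, 0.0], [0.0, -0.002, -1.0]]
ft_force: [1.1, -2.1, 1.8]
opening: 0.007
grasp_force: 1.1
```

```bash
python3 - <<'E'
from h import *
import pickle
P=eyes.camera_params("wrist"); im,D=eyes.grab_frame("wrist"); cv2.imwrite("pics/w3.png",im); pickle.dump(P,open("w3P.pkl","wb")); np.save("w3D.npy",D)
o=ctrl.get_obs(); print(bd(o["position"]),o["ft_force"])
E
```

```text
[[ 0.00165067 -0.01209255  0.07857556]] [ 1.43757659 -0.8897905   1.49995121]
```

View pics/w3.png

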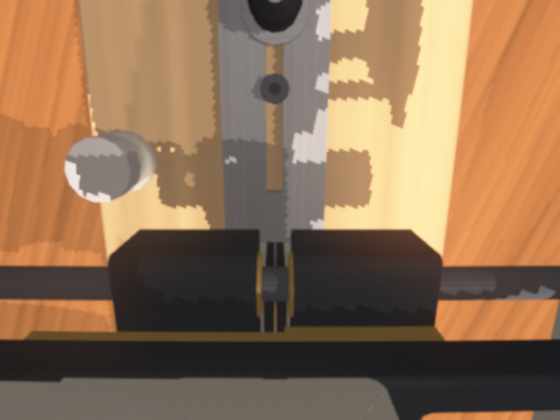

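The bar and toe are hidden by the gripper, and the lever stud and shoulder screw are visible at (275,88). I push another 3.5 mm, then lift and look.

Call:
apply_moves --motion '[-0.07,0,0,0,0,0,-1,-0.07,0,0,0,0,0,-1,0,0,0,0,0,0,-1,0,0,0,0,0,0,-1]'

```text
t: 8.53
position: [0.5662, -0.0126, 0.0785]
ee_rot: [[0.357, -0.934, 0.001], [-0.934, -0.357, -0.0], [0.001, -0.001, -1.0]]
ft_force: [0.8, -4.5, 4.6]
opening: 0.006
grasp_force: 2.5
```

Call:
apply_moves --motion '[0.4,0,0,0,0,0,-1,0.4,0,-0.6,0,0,0,-1,0,0,-1,0,0,0,-1,0,0,-1,0,0,0,-1,-0.6,0,-1,0,0,0,-1,-0.8,0,-1,0,0,0,-1,-0.8,0,-1,0,0,0,-1,-0.4,0,-0.2,0,0,0,-1]'

```text
t: 9.2
position: [0.5506, 0.0312, 0.227]
ee_rot: [[0.357, -0.934, 0.005], [-0.934, -0.357, 0.002], [0.0, -0.005, -1.0]]
ft_force: [0.9, -0.7, 0.8]
opening: 0.006
grasp_force: 0.0
```

Call:
apply_moves --motion '[0,0,0,0,0,0,-1,0,0,0,0,0,0,-1]'

```text
t: 9.37
position: [0.5491, 0.0301, 0.2225]
ee_rot: [[0.357, -0.934, -0.0], [-0.934, -0.357, 0.001], [-0.001, 0.0, -1.0]]
ft_force: [-0.2, -0.5, -0.0]
opening: 0.005
grasp_force: 0.0
```

```bash
cat > look.py <<'E'
from h import *
import pickle,sys
from scipy.ndimage import gaussian_filter1d
P=eyes.camera_params("wrist"); im,D=eyes.grab_frame("wrist"); n=sys.argv[1]; cv2.imwrite(f"pics/{n}.png",im); pickle.dump(P,open(n+"P.pkl","wb")); np.save(n+"D.npy",D)
o=ctrl.get_obs(); print(bd(o["position"]))
S=cv2.cvtColor(im,cv2.COLOR_BGR2HSV)[...,1].astype(float)
for c0,c1 in((180,215),(240,285),(310,345)): print(c0,S[100:230,c0:c1].mean(1).astype(int).tolist())
E
python3 look.py w4
```

```text
[[0.00037966 0.0364044  0.22180287]]
180 [70, 72, 73, 75, 78, 79, 81, 85, 90, 94, 97, 97, 97, 97, 96, 96, 96, 96, 96, 96, 95, 95, 95, 93, 88, 85, 83, 83, 83, 83, 83, 83, 83, 83, 83, 83, 83, 83, 84, 84, 88, 94, 99, 100, 100, 100, 101, 101, 101, 101, 101, 101, 102, 107, 110, 112, 114, 115, 116, 117, 117, 116, 115, 115, 115, 115, 113, 112, 112, 112, 112, 111, 111, 110, 110, 110, 109, 109, 109, 109, 109, 108, 106, 97, 70, 37, 20, 16, 16, 16, 16, 16, 16, 16, 18, 29, 55, 77, 84, 86, 87, 89, 90, 91, 91, 91, 92, 94, 96, 99, 103, 106, 107, 107, 107, 107, 108, 108, 108, 108, 108, 108, 108, 109, 109, 109, 109, 109, 109, 106]
240 [47, 47, 47, 47, 47, 47, 47, 47, 48, 48, 47, 46, 40, 34, 30, 30, 30, 30, 31, 31, 31, 31, 31, 31, 31, 32, 31, 32, 32, 32, 33, 33, 33, 33, 33, 33, 34, 34, 35, 35, 35, 36, 39, 42, 44, 44, 45, 45, 46, 46, 46, 47, 52, 69, 98, 114, 118, 119, 121, 122, 119, 116, 115, 114, 114, 113, 109, 103, 99, 97, 95, 94, 94, 95, 98, 103, 109, 113, 115, 116, 117, 117, 117, 114, 101, 71, 48, 41, 40, 41, 40, 40, 40, 40, 43, 55, 77, 100, 109, 110, 110, 110, 110, 110, 110, 110, 110, 110, 110, 110, 110, 110, 110, 110, 109, 109, 109, 108, 108, 108, 108, 108, 108, 107, 108, 107, 108, 106, 102, 89]
310 [105, 105, 106, 106, 106, 106, 106, 106, 105, 106, 107, 107, 106, 106, 106, 106, 106, 106, 106, 106, 105, 105, 105, 105, 101, 95, 91, 91, 90, 91, 90, 90, 91, 91, 91, 91, 91, 91, 90, 91, 90, 90, 90, 90, 90, 90, 90, 90, 90, 90, 90, 90, 94, 106, 117, 121, 122, 123, 124, 124, 119, 116, 114, 115, 115, 117, 117, 118, 118, 117, 117, 117, 116, 116, 115, 113, 111, 109, 108, 106, 106, 106, 107, 103, 84, 48, 23, 16, 15, 15, 15, 15, 16, 19, 22, 29, 48, 78, 95, 99, 99, 100, 101, 101, 102, 102, 103, 105, 105, 106, 106, 107, 107, 108, 108, 108, 109, 110, 110, 110, 110, 111, 111, 111, 111, 112, 112, 111, 110, 107]
```

View pics/w4.png

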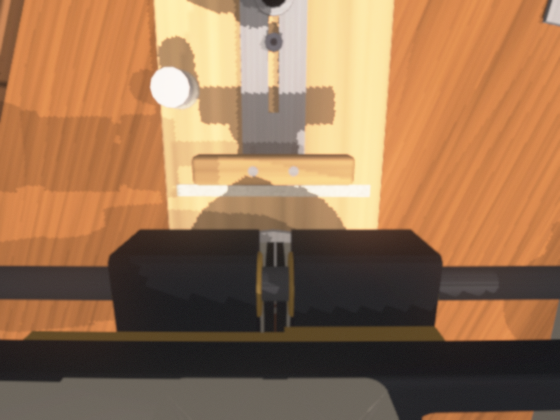

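The bar (front edge at row about 184) hides the toe, with the tape just ahead of it. I move the camera 45 mm forward and a little higher.

Call:
apply_moves --motion '[0,0,-1,0,0,0,-1,-0.6,0,0,0,0,0,-1,-0.6,0,0,0,0,0,-1,-0.6,0,0,0,0,0,-1,0,0,0,0,0,0,-1,0,0,0,0,0,0,-1]'

```text
t: 9.92
position: [0.5331, 0.0715, 0.2465]
ee_rot: [[0.357, -0.934, -0.002], [-0.934, -0.357, -0.001], [0.0, 0.002, -1.0]]
ft_force: [-0.1, -1.0, -0.2]
opening: 0.004
grasp_force: 0.0
```

```bash
python3 look.py w5; python3 -c "
import cv2
im=cv2.imread('pics/w5.png')[90:190,150:390]; cv2.imwrite('pics/w5c.png',cv2.resize(im,None,fx=3.3,fy=3.3,interpolation=cv2.INTER_CUBIC))"
```

```text
[[0.00063323 0.08089004 0.24672709]]
180 [114, 116, 113, 111, 110, 110, 110, 110, 111, 112, 112, 113, 113, 113, 112, 111, 110, 110, 109, 108, 106, 104, 103, 102, 101, 101, 100, 98, 92, 87, 85, 85, 85, 85, 85, 85, 83, 75, 50, 25, 17, 16, 16, 16, 16, 16, 16, 16, 18, 27, 54, 77, 85, 86, 87, 88, 89, 90, 90, 91, 92, 93, 94, 95, 96, 98, 101, 104, 106, 107, 107, 107, 108, 108, 107, 108, 108, 108, 107, 108, 108, 108, 108, 108, 107, 107, 108, 107, 108, 107, 108, 107, 108, 107, 107, 107, 106, 105, 102, 99, 96, 94, 91, 89, 86, 84, 82, 79, 77, 75, 71, 69, 67, 65, 63, 61, 60, 58, 57, 55, 54, 52, 51, 49, 48, 46, 45, 45, 47, 47]
240 [120, 122, 121, 117, 115, 114, 114, 113, 110, 104, 99, 97, 95, 95, 94, 96, 98, 102, 109, 113, 115, 115, 116, 116, 116, 116, 114, 99, 68, 45, 38, 37, 38, 38, 38, 38, 38, 38, 39, 40, 40, 41, 40, 40, 40, 40, 40, 40, 42, 53, 76, 98, 107, 108, 108, 108, 108, 108, 108, 108, 108, 108, 108, 108, 108, 108, 108, 107, 107, 106, 105, 105, 105, 104, 104, 103, 100, 90, 71, 54, 44, 38, 33, 29, 27, 27, 26, 26, 26, 26, 26, 26, 26, 25, 25, 25, 25, 25, 25, 25, 24, 24, 24, 24, 24, 24, 23, 23, 23, 23, 23, 23, 23, 22, 23, 22, 22, 22, 22, 21, 22, 22, 22, 22, 22, 22, 22, 21, 21, 21]
310 [122, 123, 121, 117, 114, 114, 115, 116, 117, 117, 118, 118, 117, 117, 117, 116, 116, 115, 113, 110, 108, 106, 105, 106, 107, 108, 110, 109, 101, 93, 90, 89, 89, 89, 89, 89, 89, 84, 62, 30, 18, 16, 15, 15, 15, 15, 16, 17, 20, 26, 44, 75, 92, 96, 97, 97, 97, 98, 98, 99, 100, 102, 102, 102, 103, 103, 104, 104, 104, 104, 104, 105, 105, 105, 105, 105, 106, 106, 106, 106, 107, 107, 107, 107, 107, 105, 101, 96, 91, 87, 82, 78, 73, 69, 64, 60, 55, 51, 48, 44, 41, 38, 36, 33, 30, 27, 25, 22, 20, 17, 15, 12, 11, 10, 9, 9, 9, 9, 9, 9, 9, 9, 9, 9, 9, 9, 9, 11, 16, 26]
```

View pics/w5c.png

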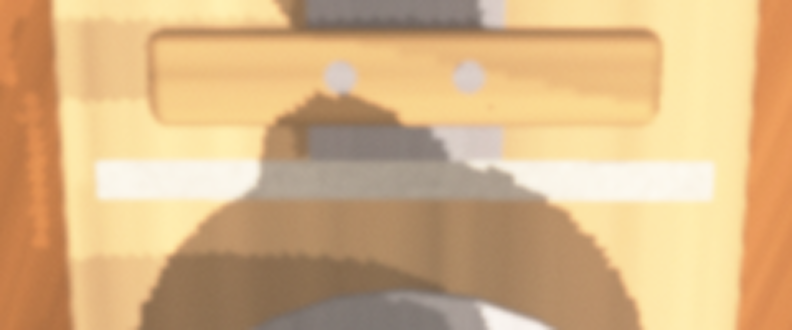

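The foot's front edge (crop row about 157) is only about a pixel short of the tape (crop row 160). I need a sub-pixel reading.

```bash
python3 - <<'E'
from h import *
import pickle
im=cv2.imread("pics/w5.png").astype(float); P=pickle.load(open("w5P.pkl","rb"))
for c0,c1 in((245,275),(289,300)):
    for ch in(0,1,2): print(c0,"BGR"[ch],im[128:144,c0:c1,ch].mean(1).astype(int).tolist())
for v,z in((137,.026),(138,.026),(138.15,.018),(138,.022)): print(v,z,bd(onz("wrist",[(265,v)],z,P)))
E
```

```text
245 B [106, 116, 120, 121, 121, 120, 120, 120, 120, 122, 129, 139, 143, 144, 144, 145]
245 G [120, 124, 126, 127, 127, 127, 126, 126, 127, 129, 139, 152, 158, 159, 159, 159]
245 R [140, 138, 138, 139, 138, 138, 138, 138, 138, 141, 150, 165, 171, 171, 172, 172]
289 B [171, 188, 195, 195, 196, 195, 195, 195, 196, 198, 202, 202, 184, 161, 147, 143]
289 G [194, 199, 202, 202, 202, 202, 202, 202, 203, 205, 213, 215, 201, 177, 162, 158]
289 R [222, 216, 216, 216, 216, 216, 215, 216, 216, 219, 224, 225, 213, 192, 176, 172]
137 0.026 [[0.00987922 0.03698979 0.026     ]]
138 0.026 [[0.00988563 0.03799645 0.026     ]]
138.15 0.018 [[0.01008175 0.03865272 0.018     ]]
138 0.022 [[0.0099832  0.03824743 0.022     ]]
```

The foot's edge and the tape edge coincide (row 138.3 against 138.15), so the toe is at about -0.3 mm and step 1 is done. Next I go to the lever on its far (+x) side, with the tool turned to match the arm's angle of about 8.5°.

Call:
apply_moves --motion '[1,-0.2,0,0,0,0,-1,1,-0.2,0,0,0,0,-1,1,-0.2,0,0,0,0,-1,1,-0.2,0,0,0,0,-1,1,-0.2,0,0,0,0,-1,1,-0.2,0,0,0,0,-1,1,-0.2,0,0,0,0,-1,1,-0.2,0,0,0,0,-1]'

```text
t: 10.63
position: [0.6424, -0.1031, 0.2468]
ee_rot: [[0.356, -0.935, -0.002], [-0.935, -0.356, -0.0], [-0.0, 0.001, -1.0]]
ft_force: [0.8, 0.1, 0.2]
opening: 0.005
grasp_force: 0.0
```

Call:
apply_moves --motion '[1,-0.2,0,0,0,0,-1,1,-0.2,0,0,0,0,-1,0.87,-0.04,0,0,0,0,-1,0,0,1,0,0,-0.85,-1,0,0,1,0,0,-0.85,-1,0,0,1,0,0,0,-1,0,0,1,0,0,0,-1,0,0,0,0,0,0,-1]'

```text
t: 11.3
position: [0.6742, -0.1647, 0.1408]
ee_rot: [[0.489, -0.872, -0.01], [-0.872, -0.489, 0.001], [-0.006, 0.008, -1.0]]
ft_force: [-1.4, 1.3, -2.0]
opening: 0.002
grasp_force: 0.0
```

```bash
python3 - <<'E'
from h import *
P=eyes.camera_params("wrist"); im,D=eyes.grab_frame("wrist"); cv2.imwrite("pics/w6.png",im)
r=spotter.masks_of("wrist","clamp_lever"); print([x["confidence"] for x in r]); 
m=r[0]["mask"]; v,u=np.nonzero(m); p=bd(withdepth("wrist",np.c_[u,v],D,P)); p=p[(p[:,2]>.045)&(p[:,2]<.08)]
print(len(p),bd(ctrl.get_obs()["position"]))
for y in np.arange(-.22,-.11,.01):
    q=p[abs(p[:,1]-y)<.004]
    if len(q): print(round(y,3),np.round([q[:,0].min(),np.median(q[:,0]),q[:,0].max(),q[:,2].max()],4))
E
```

```text
[0.56]
862 [[ 0.05095257 -0.19117017  0.14677314]]
-0.22 [0.01   0.0142 0.0179 0.057 ]
-0.21 [0.0065 0.015  0.0215 0.0619]
-0.2 [0.0062 0.0132 0.0188 0.0602]
-0.19 [0.0053 0.0117 0.0175 0.0603]
-0.18 [0.0144 0.0144 0.0144 0.0553]
```

View pics/w6.png

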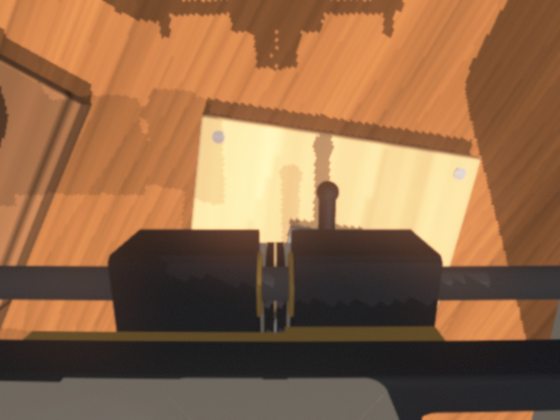

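The arm is at columns 318–337 (ball at (327,190)), parallel to the tool's x axis, and the fingers are clear on its far side. I descend and close the gap.

Call:
apply_moves --motion '[0,0,1,0,0,0,-1,0,0,1,0,0,0,-1,0,0,1,0,0,0,-1,0,0,0.9,0,0,0,-1,0,0,0.35,0,0,0,-1,0,0,0,0,0,0,-1,0,0,0,0,0,0,-1]'

```text
t: 11.98
position: [0.6791, -0.1642, 0.0432]
ee_rot: [[0.491, -0.871, 0.002], [-0.871, -0.491, -0.001], [0.001, -0.001, -1.0]]
ft_force: [0.5, 0.3, 0.7]
opening: 0.008
grasp_force: 0.0
```

Call:
apply_moves --motion '[0,0.1,0,0,0,0,-1,0,0.1,0,0,0,0,-1,0,0.1,0,0,0,0,-1,0,0.1,0,0,0,0,-1]'

```text
t: 12.32
position: [0.6695, -0.1689, 0.0427]
ee_rot: [[0.491, -0.871, 0.002], [-0.871, -0.491, -0.0], [0.001, -0.001, -1.0]]
ft_force: [0.1, -0.1, -0.7]
opening: 0.003
grasp_force: 0.0
```

Call:
apply_moves --motion '[0,0.06,0,0,0,0,-1,0,0.06,0,0,0,0,-1,0,0.06,0,0,0,0,-1]'

```text
t: 12.57
position: [0.6652, -0.171, 0.0417]
ee_rot: [[0.491, -0.871, 0.0], [-0.871, -0.491, -0.0], [0.0, -0.0, -1.0]]
ft_force: [-0.4, 0.1, -0.1]
opening: 0.008
grasp_force: 0.0
```

```bash
cat > st.py <<'E'
from h import *
o=ctrl.get_obs(); R=np.array(o["ee_rot"]); S=np.array([.0015,-.1335])
b=bd(o["position"])[0]; q=b[:2]-S
a2=np.array([R[:,0]@xb,R[:,0]@yb]); t2=np.array([R[:,1]@xb,R[:,1]@yb])
print("t",round(o["t"],2),"theta",round(np.degrees(np.arctan2(-a2[0],-a2[1])),1),"r,d mm",np.round([q@a2*1e3,-q@t2*1e3],1),"F_tool",np.round(R.T@o["ft_force"],1),"M_tool",np.round(R.T@o["wrist_torque"],2))
E
python3 st.py
```

```text
t 12.57 theta -8.5 r,d mm [63.7 26.9] F_tool [-0.3  0.3  0.1] M_tool [ 0.07 -0.09  0.05]
```

Call:
apply_moves --motion '[0.028,0.09,0,0,0,0.3,-1,0.028,0.09,0,0,0,0.3,-1,0.028,0.07,0,0,0,0.3,-1,0.028,0.07,0,0,0,0.3,-1,0.028,0.07,0,0,0,0.3,-1,0.028,0.07,0,0,0,0.3,-1]'

```text
t: 13.07
position: [0.6566, -0.1797, 0.0414]
ee_rot: [[0.346, -0.938, -0.0], [-0.938, -0.346, 0.0], [-0.0, 0.0, -1.0]]
ft_force: [0.7, 1.6, -1.7]
opening: 0.003
grasp_force: 0.7
```

```bash
python3 st.py
```

```text
t 13.07 theta 0.7 r,d mm [63.8 25.6] F_tool [-1.3 -1.2  1.7] M_tool [ 0.53 -0.49 -0.01]
```

Call:
apply_moves --motion '[0.036,0.092,0,0,0,0.4,-1,0.036,0.092,0,0,0,0.4,-1,0.036,0.092,0,0,0,0.4,-1,0.036,0.092,0,0,0,0.4,-1,0.036,0.092,0,0,0,0.4,-1,0.036,0.092,0,0,0,0.4,-1,0.036,0.092,0,0,0,0.4,-1,0.036,0.092,0,0,0,0.4,-1]'

```text
t: 13.73
position: [0.641, -0.1907, 0.0415]
ee_rot: [[0.073, -0.997, 0.001], [-0.997, -0.073, 0.0], [-0.0, -0.001, -1.0]]
ft_force: [2.6, 2.6, -1.7]
opening: 0.004
grasp_force: 1.8
```

```bash
python3 st.py
```

```text
t 13.73 theta 16.7 r,d mm [64.1 25.8] F_tool [-2.4 -2.8  1.7] M_tool [ 1.28 -1.05  0.04]
```

Call:
apply_moves --motion '[0.036,0.091,0,0,0,0.4,-1,0.036,0.091,0,0,0,0.4,-1,0.036,0.091,0,0,0,0.4,-1,0.036,0.091,0,0,0,0.4,-1,0.036,0.091,0,0,0,0.4,-1]'

```text
t: 14.15
position: [0.6313, -0.1949, 0.0416]
ee_rot: [[-0.1, -0.995, 0.004], [-0.995, 0.1, 0.0], [-0.001, -0.004, -1.0]]
ft_force: [7.8, 3.2, -5.9]
opening: 0.007
grasp_force: 3.9
```

```bash
python3 st.py
```

```text
t 14.15 theta 26.7 r,d mm [63.8 27.3] F_tool [-4.  -7.4  5.9] M_tool [ 2.65 -1.73  0.05]
```

Now it bites: about 7.4 N. From here I use fine steps.

Call:
apply_moves --motion '[0.018,0.046,0,0,0,0.2,-1,0.018,0.046,0,0,0,0.2,-1,0.018,0.046,0,0,0,0.2,-1]'

```text
t: 14.4
position: [0.6284, -0.1958, 0.0417]
ee_rot: [[-0.151, -0.988, 0.005], [-0.988, 0.151, 0.0], [-0.001, -0.005, -1.0]]
ft_force: [8.9, 2.5, -6.2]
opening: 0.004
grasp_force: 4.4
```

```bash
python3 st.py
```

```text
t 14.4 theta 29.6 r,d mm [63.6 27.8] F_tool [-3.8 -8.4  6.2] M_tool [ 3.13 -1.76 -0.01]
```

Call:
apply_moves --motion '[0.018,0.046,0,0,0,0.2,-1,0.018,0.046,0,0,0,0.2,-1,0.018,0.046,0,0,0,0.2,-1]'

```text
t: 14.65
position: [0.6253, -0.1966, 0.0418]
ee_rot: [[-0.203, -0.979, 0.006], [-0.979, 0.203, 0.0], [-0.001, -0.006, -1.0]]
ft_force: [9.9, 2.2, -7.2]
opening: 0.004
grasp_force: 4.9
```

```bash
python3 st.py
```

```text
t 14.65 theta 32.6 r,d mm [63.5 28.2] F_tool [-4.1 -9.2  7.3] M_tool [ 3.45 -1.8  -0.03]
```

Call:
apply_moves --motion '[0.018,0.046,0,0,0,0.2,-1,0.018,0.046,0,0,0,0.2,-1,0.018,0.046,0,0,0,0.2,-1]'

```text
t: 14.9
position: [0.622, -0.1973, 0.0418]
ee_rot: [[-0.254, -0.967, 0.007], [-0.967, 0.254, 0.0], [-0.002, -0.006, -1.0]]
ft_force: [10.2, 1.2, -8.3]
opening: 0.003
grasp_force: 5.6
```

```bash
python3 st.py
```

```text
t 14.9 theta 35.6 r,d mm [63.4 28.6] F_tool [-3.7 -9.6  8.3] M_tool [ 3.93 -1.86 -0.01]
```

Call:
apply_moves --motion '[0.018,0.05,0,0,0,0.2,-1,0.018,0.05,0,0,0,0.2,-1]'

```text
t: 15.07
position: [0.6197, -0.1976, 0.0419]
ee_rot: [[-0.287, -0.958, 0.007], [-0.958, 0.287, -0.0], [-0.002, -0.007, -1.0]]
ft_force: [11.9, 0.9, -8.2]
opening: 0.005
grasp_force: 5.9
```

```bash
python3 st.py
```

```text
t 15.07 theta 37.6 r,d mm [63.4 28.6] F_tool [ -4.2 -11.    8.3] M_tool [ 4.16 -1.8  -0.05]
```

That is properly tight: 11 N at r ≈ 64–67 mm, about 10.3 N at the grip point. I back off and lift.

Call:
apply_moves --motion '[0,-0.3,0,0,0,0,-1,0,-0.5,0,0,0,0,-1,0,0,-1,0,0,-0.9,-1,0,0,-1,0,0,-0.95,-1,0,0,-1,0,0,-0.95,-1,0,0,-1,0,0,-0.95,-1,0,0,-1,0,0,-0.95,-1,0,0,-1,0,0,-0.95,-1]'

```text
t: 15.73
position: [0.6343, -0.2041, 0.1928]
ee_rot: [[0.205, -0.979, -0.001], [-0.979, -0.205, -0.0], [0.0, 0.001, -1.0]]
ft_force: [0.3, -0.9, -0.4]
opening: 0.002
grasp_force: 0.0
```

Call:
apply_moves --motion '[0,0,-1,0,0,-0.95,-1,0,0,-1,0,0,-0.9,-1,0,0,-0.2,0,0,0,-1,0,0,0,0,0,0,-1]'

```text
t: 16.07
position: [0.6356, -0.2043, 0.2492]
ee_rot: [[0.355, -0.935, 0.004], [-0.935, -0.355, -0.001], [0.002, -0.003, -1.0]]
ft_force: [0.1, 0.8, -0.2]
opening: -0.0
grasp_force: 0.0
```

```bash
python3 st.py; python3 -c "
from h import *
print(bd(ctrl.get_obs()['position']))"
```

```text
t 16.07 theta 0.1 r,d mm [79.6 -3.4] F_tool [-0.7 -0.4  0.2] M_tool [ 0.01 -0.05  0.01]
[[-0.00200954 -0.21306143  0.24922727]]
```

Now back to the viewing pose (board y ≈ 0.081) to check the toe.

Call:
apply_moves --motion '[-1,0,0,0,0,0,-1,-1,0,0,0,0,0,-1,-1,0,0,0,0,0,-1,-1,0,0,0,0,0,-1,-1,0,0,0,0,0,-1,-1,0,0,0,0,0,-1,-1,0,0,0,0,0,-1,-1,-0.1,0,0,0,0,-1]'

```text
t: 16.73
position: [0.5642, -0.0154, 0.2451]
ee_rot: [[0.355, -0.935, -0.003], [-0.935, -0.355, -0.001], [-0.0, 0.003, -1.0]]
ft_force: [0.9, 1.7, -0.6]
opening: 0.005
grasp_force: 0.0
```

Call:
apply_moves --motion '[-1,0,0,0,0,0,-1,-1,0,0,0,0,0,-1,-1,0,0,0,0,0,-1,-0.75,0,0,0,0,0,-1,0,0,0,0,0,0,-1,0,0,0,0,0,0,-1]'

```text
t: 17.23
position: [0.5316, 0.0721, 0.2455]
ee_rot: [[0.357, -0.934, -0.002], [-0.934, -0.357, -0.001], [0.0, 0.002, -1.0]]
ft_force: [0.4, -0.0, 0.5]
opening: 0.009
grasp_force: 0.0
```

```bash
python3 look.py w7 | cut -c1-330; python3 - <<'E'
from h import *
import pickle
im=cv2.imread("pics/w7.png").astype(float)
for c0,c1 in((245,275),(289,300)):
    for ch in(0,1,2): print(c0,"BGR"[ch],im[128:144,c0:c1,ch].mean(1).astype(int).tolist())
a=cv2.imread('pics/w7.png')[90:190,150:390]; cv2.imwrite('pics/w7c.png',cv2.resize(a,None,fx=3.3,fy=3.3,interpolation=cv2.INTER_CUBIC))
E
```

```text
[[-0.00047908  0.08158039  0.24561414]]
180 [116, 114, 112, 111, 110, 111, 111, 111, 112, 113, 113, 113, 113, 112, 111, 110, 110, 109, 108, 106, 104, 103, 102, 101, 101, 100, 97, 89, 85, 84, 84, 84, 84, 84, 84, 83, 75, 50, 25, 17, 15, 15, 15, 16, 16, 15, 16, 17, 24, 46, 72, 84, 86, 87, 88, 90, 91, 91, 91, 92, 93, 94, 95, 96, 97, 100, 104, 106, 107, 107, 108, 108, 107,
240 [123, 120, 117, 115, 114, 114, 112, 108, 102, 98, 96, 95, 94, 94, 95, 98, 103, 109, 113, 115, 115, 116, 116, 116, 116, 112, 90, 56, 38, 35, 35, 36, 36, 36, 36, 36, 37, 38, 40, 41, 40, 40, 40, 40, 40, 40, 40, 41, 50, 71, 96, 107, 108, 108, 109, 108, 108, 108, 108, 108, 108, 108, 108, 108, 108, 108, 107, 107, 106, 106, 105, 10
310 [123, 119, 115, 114, 114, 115, 116, 117, 118, 118, 117, 117, 117, 117, 116, 115, 114, 112, 110, 108, 106, 105, 106, 107, 108, 110, 107, 97, 90, 89, 89, 89, 89, 89, 89, 89, 84, 64, 33, 20, 16, 15, 15, 15, 15, 15, 16, 19, 25, 42, 73, 91, 95, 96, 96, 97, 98, 98, 98, 100, 101, 101, 101, 102, 103, 103, 103, 104, 104, 104, 105, 10
245 B [120, 121, 121, 120, 121, 121, 120, 120, 122, 129, 139, 143, 144, 144, 145, 144]
245 G [126, 127, 127, 126, 126, 126, 126, 126, 129, 139, 152, 158, 159, 159, 159, 159]
245 R [139, 138, 139, 138, 138, 138, 138, 138, 141, 151, 165, 171, 171, 171, 172, 172]
289 B [193, 195, 195, 195, 195, 195, 195, 195, 198, 206, 208, 193, 165, 148, 143, 143]
289 G [202, 202, 202, 202, 202, 202, 202, 202, 206, 217, 222, 210, 182, 163, 158, 157]
289 R [217, 216, 216, 216, 216, 216, 216, 216, 219, 227, 231, 221, 197, 177, 172, 171]
```

View pics/w7c.png

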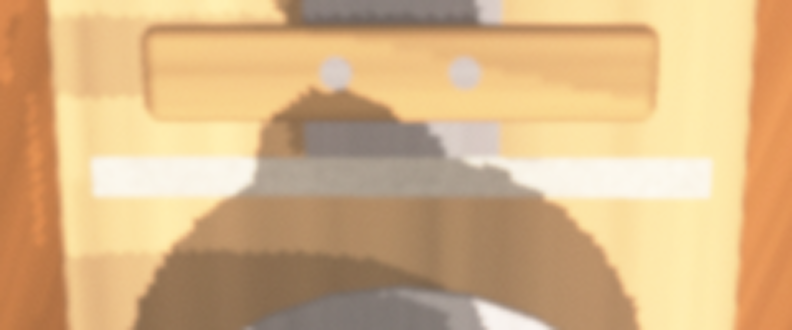

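The foot's edge still meets the tape (both at row 137.2) and is square, and the fingers are clear of everything. I hand in.

```bash
python3 -c "
from h import *
print(finish_job())"
```

```text
the job is handed in; nothing more can be done
None
```

I slid the rest until its front edge met the tape (my last look put it within about 0.5 mm), then tightened the lever to about 10 N at the grip point and handed the job in; no verdict came back.

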